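# Inspect an injector nozzle through a hand loupe

### The arm

A 6-joint arm with a two-finger parallel gripper is mounted at the origin on the work surface. World frame = base frame: x ahead of the robot, y to its left, z up, the work surface at z = 0. Lengths are in m, angles in rad, forces in N, time in s.
With the tool pointing down it reaches from about 0.35 to 1 m from the base axis. Payload 7.1 kg.
Tool frame: the origin (TCP) lies between the finger pads; the fingertips stand 22 mm ahead of it and the grasp point (between the pads) lies 3 mm ahead of it; z points along the fingers, y is the line along which they close (so a half turn about z gives the same grasp; the last joint's range is limited). The gripper opens to 85 mm and grips with 20 to 120 N. Pads are 22 mm wide; open, the fingers measure 114 mm over their backs; the gripper's body (76 mm by 85 mm) begins 54 mm behind the grasp point. The pads swing forward as they close: fully open they stand 13 mm farther back than shut.
Start: joints at [1.129, 0.423, 1.63, -0, 1.089, -0.019], TCP at [0.256, 0.57, 0.253] pointing down, gripper open.
Joint ranges: [-3, 3], [-0.9, 2.11], [0.09, 2.58], [-1.31, 4.45], [0.11, 2.69], [-2.54, 2.54]. Speed limits (rad/s): [2.39, 2.39, 3.01, 3.14, 3.14, 3.14].

### API

Orientations are given as a rotation vector (axis times angle).
In Python, from rig import manip gives the robot as it stands. The module is installed in compiled form; this text tells all that it offers. Calls block until the motion is done:
- manip.move_to(position, orientation): joint-space move of the TCP to a pose.
- manip.servo_line(position, orientation=None, rate=0.15): straight line of the TCP; orientation=None keeps the orientation; rate is the mean speed in m/s.
- manip.set_joints(angles): joint-space move.
- manip.command_gripper(opening, f_grip=None): finger opening in m; f_grip is the grip in N (None keeps the last); returns when the fingers have stopped.
- manip.hold(seconds).
- manip.solve_ik(position, orientation): joint angles nearest the present ones, or None.
- manip.camera(name): name is "side" or "top" or "wrist"; returns a dict with "image" (400x640x3 uint8, red, green, blue), "fx", "fy", "cx", "cy" (pixels), "cam_to_world" (4x4, takes a point from camera to world coordinates); the wrist camera has in their place "mount" (4x4, takes a point from camera to tool coordinates, whose origin is the TCP and whose axes are the flange's). Camera axes: x right, y down, z forward; pixel columns grow to the right and rows downward; lengths in m; the calibration is good to about 2 mm. The wrist camera is an equidistant fisheye: a pixel r from the principal point sees the ray r / f radians off the axis. A picture is of the moment at which its call begins: read the wrist's pose just before it. There is no depth.
A pose or a line that the arm cannot do raises manip.IKError and nothing moves.
- manip.sign_off(): hands the job in; it is judged then, once.
Readings, each from a call of its own:
- manip.get_time(): time.
- manip.get_joint_positions(): joint angles.
- manip.get_joint_vel(): joint speeds.
- manip.get_tau(): joint torques, N m.
- manip.get_position(): TCP position.
- manip.get_ee_rot(): TCP orientation.
- manip.get_contact_force(): force on the tool from outside, world axes, zero at the start.
- manip.get_torque(): the same for the moment, N m.
- manip.get_width(): finger opening in m.
- manip.get_grip_force(): force on a finger pad.
Only numpy, scipy, OpenCV 4.12 (cv2) and the standard library are available. Lean on these libraries where they do the work, as an engineer would, in place of code of your own. Each camera call takes 0.05 s, during which the arm holds its last target. There are 200 camera calls.

### The job

First set the bench lamp to half by moving the dimmer's red-knobbed lever until it stands straight up at the white mark. Then take the loupe from its rest by its orange handle and hold it level and still, with its lens centred over the steel nozzle in the holder and its rim at the height of the yellow focus collar, without bumping the nozzle, its holder or the collar and without disturbing the bottle, the disc or the gauge. Finish while still holding the loupe there in mid-air: do not put it down or let go, and leave the lever at half.

Things in the scene. Friction and masses are not known exactly. Their poses are not given: they have to be found in the camera images.
- dimmer (a joint): dimmer lever angle in rad: 0 = off, leaning 46 degrees towards the box's -x end (orange dot); 0.8 = half, straight up at the white mark; 1.6 = full, leaning 46 degrees to +x. It turns about the y axis of dimmer_base through point dimmer_hinge, with light friction (about 1 N at the knob), and stays where it is left
- dimmer_tip (a point): centre of the lever's red knob, a cylinder 22 mm in diameter and 30 mm long lying along the hinge axis, on an 8 mm rod 80 mm from the hinge axis; the space beside its two flat ends is free
- dimmer_hinge (a point): on the lever's hinge axis, 30 mm above the bench, in the middle of the dimmer box; its axes are those of dimmer_base
- dimmer_base: fixed green dimmer box 110 (x) x 70 (y) x 30 mm with a black quarter arc beside the lever on its +y side (top 79 mm above the bench) and a white block at the top of the arc that marks half, its top 83 mm above the bench; origin at the centre of its underside; +x points from off towards full, y is the hinge axis, z up; it stands left or right of the middle and is turned by up to 0.5 rad
- loupe: loose reading lens, about 0.12 kg: round black rim 72 mm in diameter and 16 mm high with a clear lens, and a straight orange handle with a black end, 18 mm wide and 16 mm high, that runs along -x from 36 to 144 mm from the lens axis. Origin on the lens axis at the underside; z up is the lens axis, and underside and handle are level when z is vertical. It starts lying level in its rest, its underside 35 mm above the bench, handle roughly towards the robot
- loupe_lens (a point): centre of the loupe's lens, on the lens axis, 8 mm above the underside (mid-height of the rim)
- loupe_grip (a point): point in the middle of the handle, 75 mm from the lens axis towards the handle's end (in the loupe's -x) and 8 mm above the underside, good for gripping across the 18 mm width; beneath it 27 mm of free height over the rest's base plate
- rest: fixed green base plate 170 x 50 x 8 mm with two black rubber blocks, tops 35 mm above the bench, which carry the loupe under its lens and near the handle's end; origin on the bench below the loupe's grip point, x towards the lens block 75 mm away, the other block 38 to 55 mm the other way
- holder: fixed holder: dark steel plate 150 x 70 x 10 mm, black clamp block 50 x 50 mm, top 40 mm above the bench, steel nozzle standing in its middle, a 12 mm clamp screw sticking out 40 mm from the block's -y side 25 mm above the bench; origin on the bench under the nozzle; z up. A steel post 8 mm thick, top 165 mm above the bench, stands 70 mm along +x from the nozzle axis, on the side roughly away from the robot (within 0.6 rad)
- nozzle_top (a point): centre of the nozzle's upper face, the part to be inspected, 70 mm above the bench (nozzle 18 mm in diameter, 13 mm at the tip)
- focus_mark: yellow focus collar, 20 mm in diameter and 10 mm high, fixed on the holder's post at a height that changes from job to job, 115 to 150 mm above the bench; origin at its centre, z up: the lens centre belongs at this height
- dropper: bystander: small upright white bottle with a black cap, 30 mm in diameter, 65 mm tall; origin at the centre of its underside
- clamp_disc: bystander: black slotted clamp disc 76 mm in diameter, 20 mm high, lying flat; origin at the centre of its underside
- dial_gauge: bystander: dial gauge lying face up, 56 mm in diameter, 22 mm high, with an 8 mm stem reaching 76 mm from its centre along its x; origin at the centre of its underside
Not all that is in view belongs to the job. Of the things like the holder, leave any that is blue; of the rest the smaller one is meant.

How it is judged:
By the outcome, as a careful person would: the job done as asked, in the order asked, and still so for the second after the job is handed in, while the arm keeps its last pose, push and grip.
It also fails if it takes over 54 s, if anything falls off the work surface, if the arm or the gripper's body presses on something with over 40 N, if the wrist force passes 120 N, or if a joint passes its speed limit or range.

## Working session

There is one attempt and no reset: what is moved stays moved. The work goes in short steps, each a Python script; the robot and the scene stay as the last script left them, time stands still between calls to the robot, and variables do not carry over. Pictures are saved under pics/ and viewed, at most 10 in all, crops included, and the job is handed in when it is done.

```bash
mkdir -p pics; python3 - <<'E'
from rig import manip
import cv2,numpy as np,pickle
d={}
for n in("top","side","wrist"):
    c=manip.camera(n); d[n]=c; cv2.imwrite(f"pics/{n}0.png",c["image"][:,:,::-1])
    print(n,c["fx"],c["fy"],c["cx"],c["cy"]); print(np.round(c.get("cam_to_world",c.get("mount")),4).tolist())
pickle.dump(d,open("d0.pkl","wb"))
print(manip.get_position(),manip.get_ee_rot(),manip.get_time())
E
```

```text
top 515.4069845041056 515.4069845041056 319.2464433650222 199.39564652930284
[[-0.0228, -0.9883, 0.1505, 0.2974], [-0.9997, 0.0224, -0.0044, -0.0516], [0.001, -0.1506, -0.9886, 1.6837], [0.0, 0.0, 0.0, 1.0]]
side 473.0495102172511 473.0495102172511 312.0850399763643 199.34597602532492
[[-0.9991, -0.0252, 0.0342, 0.5033], [-0.0412, 0.7711, -0.6354, 0.6605], [-0.0103, -0.6362, -0.7714, 1.0219], [0.0, 0.0, 0.0, 1.0]]
wrist 309.70691628693146 309.70691628693146 319.73921174007563 203.6672566572413
[[0.0, -0.9519, -0.3065, 0.0783], [1.0, -0.0002, 0.0007, 0.0012], [-0.0007, -0.3065, 0.9519, -0.1198], [0.0, 0.0, 0.0, 1.0]]
[0.25624244 0.56962812 0.2527045 ] [-6.59180477e-01 -3.07136561e+00  1.83598095e-03] 0.15
```

View pics/top0.png

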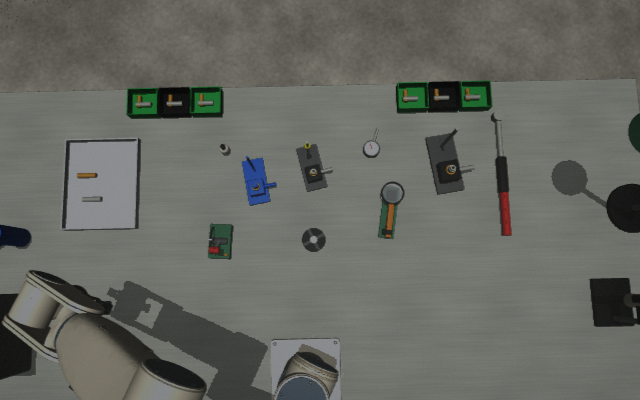

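View pics/side0.png

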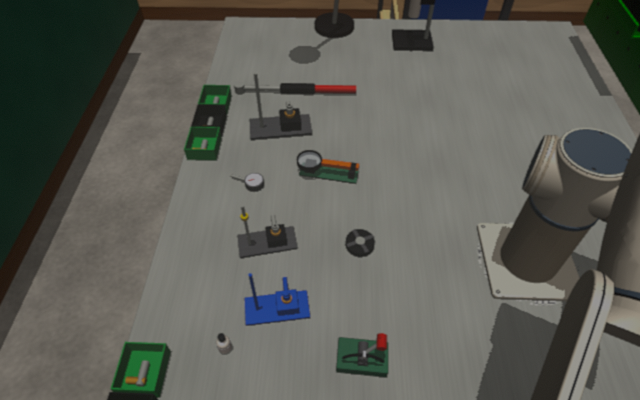

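```bash
cat > h.py <<'E'
import numpy as np,cv2,pickle
from scipy.spatial.transform import Rotation as R
def ray(c,u,v,T=None):
    """returns origin, dir in world; T = tool pose 4x4 for wrist"""
    a,b=(u-c["cx"])/c["fx"],(v-c["cy"])/c["fy"]
    if "mount" in c:
        th=np.hypot(a,b); s=np.sin(th)/th if th>1e-9 else 1
        d=np.array([a*s,b*s,np.cos(th)]); M=T@c["mount"]
    else: d=np.array([a,b,1.]); M=c["cam_to_world"]
    d=M[:3,:3]@d; return M[:3,3],d/np.linalg.norm(d)
def plane(r,z): o,d=r; return o+d*(z-o[2])/d[2]
def tri(*rs):
    A=sum(np.eye(3)-np.outer(d,d) for o,d in rs); b=sum((np.eye(3)-np.outer(d,d))@o for o,d in rs)
    p=np.linalg.solve(A,b); return p,[float(np.linalg.norm(np.cross(p-o,d))) for o,d in rs]
def pose(m):
    T=np.eye(4);T[:3,3]=m.get_position();T[:3,:3]=R.from_rotvec(m.get_ee_rot()).as_matrix();return T
def down(yaw):
    """tool down, tool x axis at heading yaw"""
    c,s=np.cos(yaw),np.sin(yaw)
    return R.from_matrix(np.array([[c,s,0],[s,-c,0],[0,0,-1]])).as_rotvec()
def shot(m,name):
    T=pose(m); c=m.camera("wrist"); cv2.imwrite(f"pics/{name}.png",c["image"][:,:,::-1]); pickle.dump((c,T),open(name+".pkl","wb")); return c,T
def mask(img,kind):
    h,s,v=cv2.split(cv2.cvtColor(img,cv2.COLOR_RGB2HSV)); h=h.astype(int)
    return {"red":((h<4)|(h>174))&(s>170)&(v>60),"orange":(h>=6)&(h<=18)&(s>150)&(v>90),
     "yellow":(h>=22)&(h<=34)&(s>150)&(v>80),"green":(h>60)&(h<85)&(s>90)&(v>30)}[kind].astype(np.uint8)
E
python3 - <<'E'
from h import *
from rig import manip
d=pickle.load(open("d0.pkl","rb"))
P={"knob":((214,250),(381,341)),"lens":((392,193),(309,160)),"hend":((388,233),(356,164)),"collar":((308,146.5),(243.5,216)),"nozzle":((313,171),(275,222))}
for k,(a,b) in P.items(): print(k,*[np.round(x,3) for x in tri(ray(d["top"],*a),ray(d["side"],*b))])
for k,uv in {"dimbox":(220,241),"disc":(314,240),"gauge":(371,148),"dropper":(225,149),"blue":(257,181)}.items(): print(k,plane(ray(d["top"],*uv),0.02).round(3))
print(R.from_rotvec(manip.get_ee_rot()).as_matrix().round(2).tolist())
for p,y in [((.40,.27,.30),0),((.40,.27,.30),3.14),((.45,-.22,.3),3.14),((.55,.03,.3),3.14),((.55,.03,.3),0)]:
    q=manip.solve_ik(p,down(y)); print(p,y,None if q is None else np.round(q,2))
E
```

```text
knob [0.389 0.267 0.099] [0. 0.]
lens [ 0.562 -0.294  0.041] [0.001 0.001]
hend [ 0.43  -0.274  0.051] [0.003 0.003]
collar [ 0.705 -0.027  0.117] [0.001 0.001]
nozzle [ 0.634 -0.041  0.078] [0. 0.]
dimbox [0.422 0.264 0.02 ]
disc [ 0.419 -0.039  0.02 ]
gauge [ 0.719 -0.234  0.02 ]
dropper [0.727 0.249 0.02 ]
blue [0.616 0.144 0.02 ]
[[-0.91, 0.41, -0.0], [0.41, 0.91, -0.0], [0.0, -0.0, -1.0]]
(0.4, 0.27, 0.3) 0 [ 0.57  0.15  1.89 -0.    1.1   2.14]
(0.4, 0.27, 0.3) 3.14 [ 0.57  0.15  1.89 -0.    1.1  -1.  ]
(0.45, -0.22, 0.3) 3.14 [-0.48  0.18  1.85  0.    1.1  -2.05]
(0.55, 0.03, 0.3) 3.14 [ 0.03  0.26  1.75 -0.    1.13 -1.54]
(0.55, 0.03, 0.3) 0 [ 0.03  0.26  1.75 -0.    1.13  1.6 ]
```

View pics/wrist0.png

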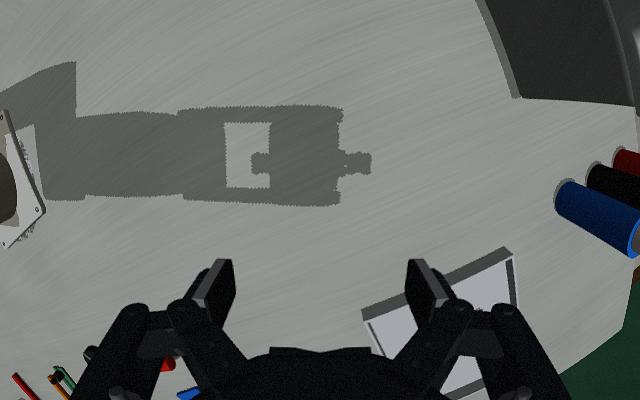

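```bash
python3 - <<'E'
from h import *
from rig import manip
V=[("L1",(.50,-.33,.28)),("L2",(.50,-.23,.28)),("H1",(.60,-.09,.32)),("H2",(.60,.01,.32)),("D1",(.39,.20,.26)),("D2",(.39,.31,.26))]
ims=[]
for n,p in V:
    manip.move_to(p,down(0)); c,T=shot(manip,n); ims.append(c["image"][:300,:,::-1])
print(manip.get_time(),manip.get_joint_positions())
for k in "LHD":
    a=[i for (n,_),i in zip(V,ims) if n[0]==k]; cv2.imwrite(f"pics/{k}.png",np.vstack(a))
E
```

```text
7.05 [ 6.46741341e-01  2.28688930e-01  1.89906000e+00 -3.09746666e-04
  1.01452048e+00  2.21803722e+00]
```

View pics/L.png

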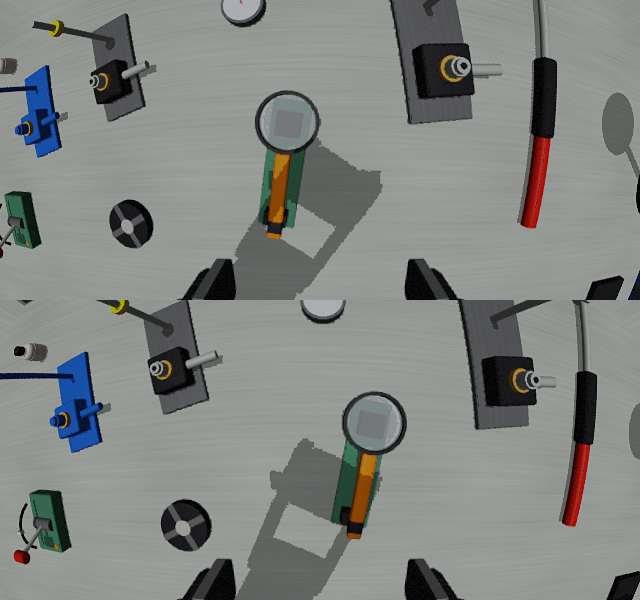

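View pics/H.png

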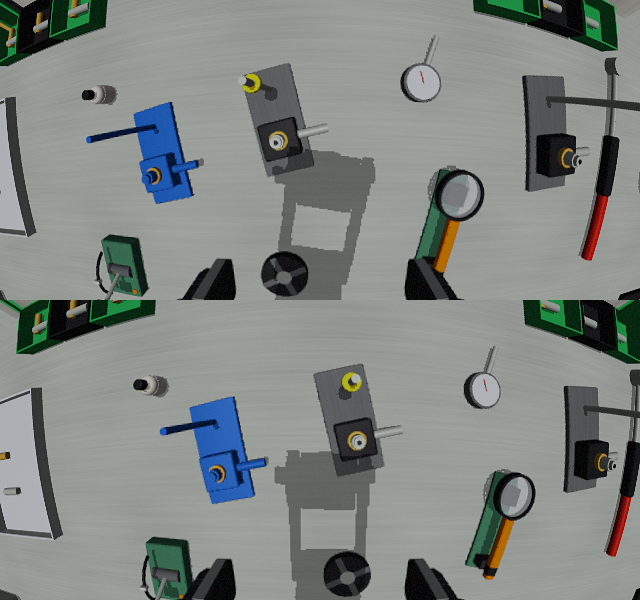

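View pics/D.png

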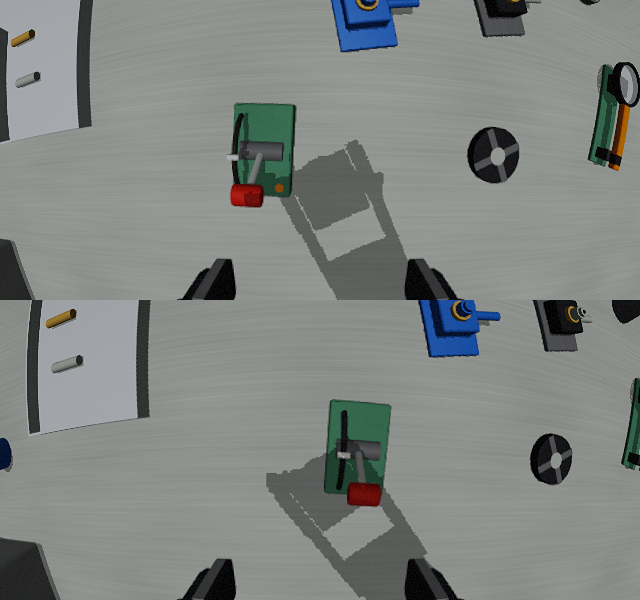

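```bash
cat >> h.py <<'E'
def load(n): return pickle.load(open(n+".pkl","rb"))
def big(m,near=None):
    cs,_=cv2.findContours(m,cv2.RETR_EXTERNAL,cv2.CHAIN_APPROX_NONE)
    if near is not None: cs=[c for c in cs if np.linalg.norm(c[:,0].mean(0)-near)<40 and len(c)>8]
    return max(cs,key=cv2.contourArea)
def win(m,x,y,r):
    o=np.zeros_like(m); y0,x0=max(0,y-r),max(0,x-r); o[y0:y+r,x0:x+r]=m[y0:y+r,x0:x+r]; return o
def cen(c): M=cv2.moments(c); return M["m10"]/M["m00"],M["m01"]/M["m00"]
E
cat > meas.py <<'E'
from h import *
tiles=[]
def tile(c,x,y,r,pts=()):
    k=6*25//r; im=c["image"][max(0,y-r):y+r,max(0,x-r):x+r,::-1].copy(); im=cv2.resize(im,None,fx=k,fy=k,interpolation=cv2.INTER_NEAREST)
    for p in pts: cv2.drawMarker(im,(int((p[0]-x+r+.5)*k),int((p[1]-y+r+.5)*k)),(255,0,255),cv2.MARKER_CROSS,20,1)
    tiles.append(cv2.resize(im,(260,260)))
# dimmer
rk=[]
for n,x,y in(("D1",247,195),("D2",364,194)):
    c,T=load(n); b=big(win(mask(c["image"],"red"),x,y,40)); u=cen(b); rk.append(ray(c,*u,T))
    g=big(cv2.morphologyEx(win(mask(c["image"],"green"),x,y-45,80),cv2.MORPH_CLOSE,np.ones((5,5))))
    W=np.array([plane(ray(c,*p,T),.030)[:2] for p in g[:,0].astype(float)],np.float32)
    print(n,"knob px",np.round(u,1),"box",cv2.minAreaRect(W)); 
    print("  marks", "orange dot",[plane(ray(c,*cen(big(win(mask(c["image"],"orange"),x+30,y-8,25))),T),.03).round(4)] if n=="D1" else "")
print("knob",tri(*rk))
# loupe
rl=[]
for n,x,y in(("L1",287,121),("L2",374,122)):
    c,T=load(n); g=c["image"].max(2); m=win((g<70).astype(np.uint8),x,y,38)
    b=big(cv2.morphologyEx(m,cv2.MORPH_CLOSE,np.ones((3,3)))); e=cv2.fitEllipse(cv2.convexHull(b)); rl.append(ray(c,*e[0],T))
    o=big(win(mask(c["image"],"orange"),x-10,y+70,70)); W=np.array([plane(ray(c,*p,T),.051)[:2] for p in o[:,0].astype(float)],np.float32)
    tile(c,x,y,40,[e[0]]); print(n,"ell",e,"handle",cv2.minAreaRect(W))
print("lens",tri(*rl))
# collar
rc=[]
for n,x,y in(("H1",251,83),("H2",351,82)):
    c,T=load(n); m=cv2.morphologyEx(win(mask(c["image"],"yellow"),x,y,20),cv2.MORPH_CLOSE,np.ones((9,9))); u=cen(big(m)); rc.append(ray(c,*u,T)); tile(c,x,y,25,[u]); print(n,"collar",u)
d=pickle.load(open("d0.pkl","rb"))
print("collar",tri(*rc))
for n,x,y in(("side",244,216),("top",308,146)):
    m=win(mask(d[n]["image"],"yellow"),x,y,12); u=cen(big(m)); rc.append(ray(d[n],*u)); print(n,u)
print(tri(*rc[2:]),tri(*rc))
for n,x,y in(("H1",277,142),("H2",357,142)): tile(load(n)[0],x,y,25,[(x,y)])
cv2.imwrite("pics/tiles.png",np.vstack([np.hstack(tiles[:3]),np.hstack(tiles[3:6])]))
E
python3 meas.py
```

```text
D1 knob px [245.8 195. ] box ((0.42314523458480835, 0.26688840985298157), (0.07022540271282196, 0.10749258100986481), 86.19001770019531)
  marks orange dot [array([0.3782, 0.2495, 0.03  ])]
D2 knob px [364.  194.2] box ((0.42315584421157837, 0.26932960748672485), (0.06871442496776581, 0.10771562904119492), 86.30197143554688)
  marks orange dot 
knob (array([0.39116926, 0.27047122, 0.1061296 ]), [8.809545104790346e-05, 8.809545104789709e-05])
L1 ell ((287.4779052734375, 123.92585754394531), (63.32441329956055, 68.83768463134766), 160.1456298828125) handle ((0.4854764938354492, -0.2793535888195038), (0.017743796110153198, 0.08482463657855988), 81.79563903808594)
L2 ell ((373.1175537109375, 124.7784423828125), (63.10100555419922, 69.29112243652344), 27.01014518737793) handle ((0.4859298765659332, -0.2785854637622833), (0.017562665045261383, 0.08419862389564514), 81.61640930175781)
lens (array([ 0.56031056, -0.29049834,  0.03629628]), [9.576254308671143e-05, 9.576254308656501e-05])
H1 collar (251.48903043170557, 82.99433828733191)
H2 collar (350.259793814433, 82.16082474226805)
collar (array([ 0.70521617, -0.02034461,  0.12056989]), [0.0002236693024148622, 0.00022366930241494738])
side (244.19819819819816, 216.73873873873873)
top (306.8333333333333, 146.69444444444443)
(array([ 0.70360978, -0.02363561,  0.11883352]), [0.0007479421646242393, 0.0007479421646243492]) (array([ 0.70413772, -0.02160733,  0.12105581]), [0.001677633779224988, 0.001543335992116397, 0.0005166511230336288, 0.0027226300916814725])
```

View pics/tiles.png

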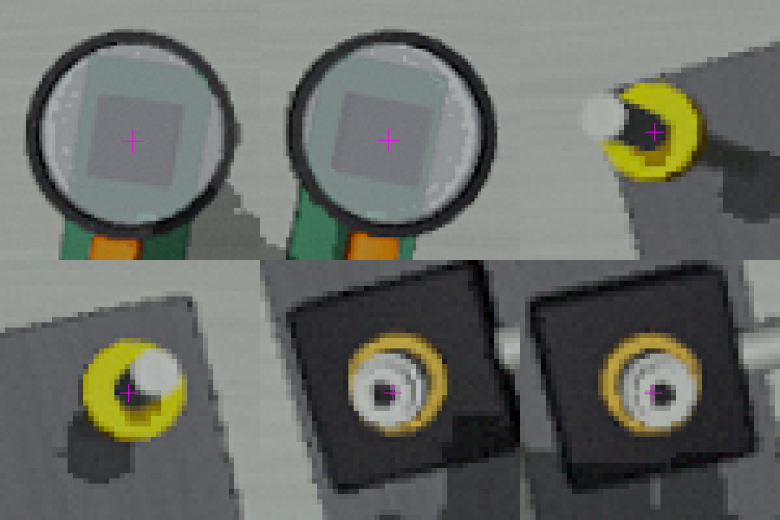

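```bash
cat > m2.py <<'E'
from h import *
R_=lambda n,u:ray(load(n)[0],*u,load(n)[1])
print("lens",tri(R_("L1",(286.8,121.7)),R_("L2",(374.1,122.7))))
print("nozzle",tri(R_("H1",(275.,142.3)),R_("H2",(358.6,142.1))))
d=pickle.load(open("d0.pkl","rb")); rr={}
for n,x,y,r in(("H1",251,83,20),("H2",351,82,20),("L1",57,28,16),("side",244,216,12),("top",308,146,10)):
    c,T=(d[n],None) if n in d else load(n)
    m=win(mask(c["image"],"yellow"),x,y,r); p=cv2.findNonZero(m); h=cv2.convexHull(p); u=cen(h); rr[n]=ray(c,*u,T); print(n,np.round(u,1),cv2.boundingRect(p))
for k in(("H1","H2"),("H1","L1"),("H2","L1"),("H1","side"),("H2","side"),("side","top"),tuple(rr)): 
    p,e=tri(*[rr[i] for i in k]); print(k,p.round(4),np.round(e,4))
E
python3 m2.py
```

```text
lens (array([ 0.56319077, -0.29044311,  0.04294681]), [0.0001601234913824453, 0.000160123491382397])
nozzle (array([ 0.63703216, -0.03621598,  0.06908885]), [0.00017791633103127454, 0.0001779163310313516])
H1 [251.2  83. ] (242, 74, 19, 19)
H2 [350.7  81.8] (342, 72, 19, 20)
L1 [54.3 27. ] (49, 20, 13, 16)
side [244.2 216.1] (241, 213, 7, 7)
top [307.  145.8] (305, 144, 5, 5)
('H1', 'H2') [ 0.7052 -0.0206  0.1229] [0. 0.]
('H1', 'L1') [ 0.7052 -0.0216  0.1271] [0.0004 0.0004]
('H2', 'L1') [ 0.7055 -0.0204  0.126 ] [0.0006 0.0006]
('H1', 'side') [ 0.7042 -0.0211  0.1247] [0.0009 0.0009]
('H2', 'side') [ 0.7041 -0.0205  0.1254] [0.0009 0.0009]
('side', 'top') [ 0.7046 -0.0241  0.121 ] [0.0004 0.0004]
('H1', 'H2', 'L1', 'side', 'top') [ 0.7046 -0.0216  0.1257] [0.0006 0.0013 0.0016 0.0016 0.0027]
```

```bash
cat > dim.py <<'E'
from h import *
from rig import manip
y=-0.066; o=down(y); ex=np.array([np.cos(y),np.sin(y),0])
hinge=np.array([.4231,.268,.030]); k=np.array([.3911,.2705,.106]); off=np.array([0,0,.008])
manip.move_to(k+[0,0,.09],o); manip.command_gripper(.055,20)
manip.servo_line(k+off,o); manip.command_gripper(.02,20); print(manip.get_width(),manip.get_grip_force(),manip.get_contact_force())
a0=np.arcsin((hinge-k)@ex/.08); yk=k-hinge; yk=yk-(yk@ex)*ex; yk[2]=0; print("lean",a0,"y off",yk)
for a in np.linspace(a0,0,6)[1:]:
    manip.servo_line(hinge+yk-ex*.08*np.sin(a)+[0,0,.08*np.cos(a)]+off,o,rate=.04)
print(manip.get_contact_force(),manip.get_position(),manip.get_width())
manip.hold(.2); manip.command_gripper(.055); 
p=manip.get_position(); manip.servo_line([p[0],p[1],.23],o)
manip.move_to([.40,.20,.28],down(0)); shot(manip,"E1"); manip.move_to([.40,.31,.28],down(0)); shot(manip,"E2"); print(manip.get_time())
cs=manip.camera("side"); pickle.dump(cs,open("E3.pkl","wb"))
E
python3 dim.py; python3 - <<'E'
from h import *
t=[];rk=[]
for n in("E1","E2"):
    c,T=load(n); b=big(mask(c["image"],"red")[:260]); u=cen(b); print(u,cv2.contourArea(b)); rk.append(ray(c,*u,T))
    x,y=map(int,u); t.append(cv2.resize(c["image"][max(0,y-60):max(0,y-60)+120,x-60:x+60,::-1],(380,380),interpolation=cv2.INTER_NEAREST))
    g=big(cv2.morphologyEx(win(mask(c["image"],"green"),x,y,80),cv2.MORPH_CLOSE,np.ones((9,9))))
    W=np.array([plane(ray(c,*p,T),.030)[:2] for p in g[:,0].astype(float)],np.float32); print(cv2.minAreaRect(W))
print(tri(*rk)); c=load("E3")
cv2.imwrite("pics/E.png",np.hstack(t))
E
```

```text
0.029405651211194813 23.404741287231445 [-1.54846484 -6.04149096  4.67968388]
lean 0.41281574104528035 y off [2.53315369e-05 3.83253710e-04 0.00000000e+00]
[-1.71141209 -4.87625858  3.40349017] [0.42248795 0.26748196 0.11857212] 0.029229379129621914
12.9833
(248.78824898196623, 174.3089005235602) 573.0
((0.4232034385204315, 0.2671442925930023), (0.06967286765575409, 0.10803818702697754), 86.32386016845703)
(365.17422969187675, 173.41064425770307) 595.0
((0.42307063937187195, 0.26924610137939453), (0.06879952549934387, 0.10824817419052124), 86.64168548583984)
(array([0.41667382, 0.2689573 , 0.11279483]), [1.2133699724555367e-05, 1.2133699724577861e-05])
```

View pics/E.png

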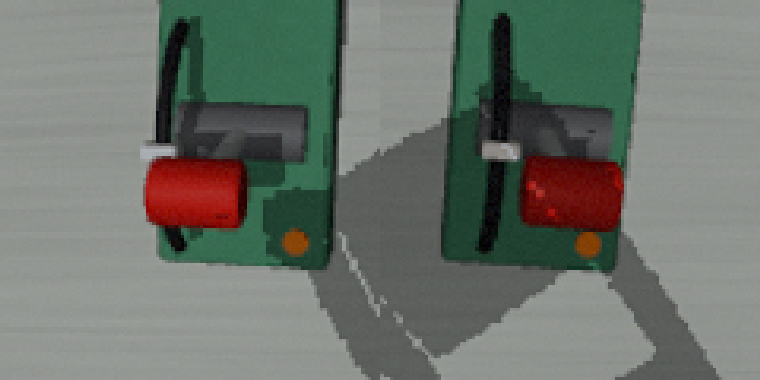

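```bash
cat > m3.py <<'E'
from h import *
import sys
from rig import manip
if len(sys.argv)>1:
    for n in("side","top"): pickle.dump(manip.camera(n),open(f"F{n}.pkl","wb"))
def redc(c,x,y,r):
    m=win(mask(c["image"],"red"),x,y,r); h=cv2.convexHull(big(m)); return cen(h)
d0=pickle.load(open("d0.pkl","rb")); rs=[]
for tag,f in(("before",lambda n:d0[n]),("after",lambda n:load("F"+n))):
    r=[]
    for n,x,y,w in(("side",378,341,25),("top",214,248,16)):
        c=f(n); u=redc(c,x,y,w); r.append(ray(c,*u)); print(tag,n,np.round(u,1))
    print(tri(*r)); print(plane(r[0],.11),plane(r[1],.11))
rw=[]
for n in("E1","E2"):
    c,T=load(n); u=cen(big(mask(c["image"],"red")[:260])); x,y=map(int,u)
    h,s,v=cv2.split(cv2.cvtColor(c["image"],cv2.COLOR_RGB2HSV)); m=win(((s<40)&(v>150)).astype(np.uint8),x-12 if n=="E1" else x-22,y-14,11)
    print(n,"white",cen(big(m)),cv2.contourArea(big(m)), "red mask range",cv2.boundingRect(big(mask(c["image"],"red")[:260]))); rw.append(ray(c,*cen(big(m)),T))
print("white",tri(*rw),[plane(r,.081) for r in rw])
E
python3 m3.py 1
```

```text
before side [381.2 341. ]
before top [213.4 249.5]
(array([0.39009719, 0.26864277, 0.10249712]), [0.00061885649152209, 0.0006188564915220393])
[0.39043159 0.27201184 0.11      ] [0.39024897 0.26695143 0.11      ]
after side [368.8 339.1]
after top [211.  241.5]
(array([0.41486089, 0.27255725, 0.1181478 ]), [0.0008348206650838175, 0.0008348206650837306])
[0.41487535 0.26883436 0.11      ] [0.41466069 0.27445911 0.11      ]
E1 white (235.91503267973854, 161.50980392156862) 25.5 red mask range (234, 164, 30, 22)
E2 white (344.92592592592587, 159.85185185185185) 4.5 red mask range (350, 162, 32, 24)
white (array([0.42596873, 0.28684722, 0.09237667]), [7.240114282851268e-07, 7.240114283428798e-07]) [array([0.42400304, 0.29005219, 0.081     ]), array([0.42400257, 0.28589143, 0.081     ])]
```

```bash
cat > dim2.py <<'E'
from h import *
from rig import manip
o=down(-.066); x0,x1=.4160,.4236
manip.move_to([x0,.2685,.19],o); manip.servo_line([x0,.2685,.118],o); manip.command_gripper(.02,30); print(manip.get_width(),manip.get_grip_force(),manip.get_position())
manip.servo_line([x1,.2680,.118],o,rate=.03); manip.hold(.3); print(manip.get_contact_force(),manip.get_position())
c=manip.camera("side"); pickle.dump(c,open("Gside.pkl","wb"))
manip.command_gripper(.055); p=manip.get_position(); manip.servo_line([p[0],p[1],.23],o)
manip.move_to([.40,.20,.28],down(0)); shot(manip,"E1"); manip.move_to([.40,.31,.28],down(0)); shot(manip,"E2"); print(manip.get_time())
E
python3 dim2.py; python3 m3.py 1; python3 - <<'E'
from h import *
rk=[]
for n in("E1","E2"):
    c,T=load(n); u=cen(cv2.convexHull(big(mask(c["image"],"red")[:260]))); rk.append(ray(c,*u,T))
print(tri(*rk)[0],[plane(r,.11) for r in rk])
E
```

```text
0.02954566389493066 29.63945835828781 [0.41643839 0.26798641 0.11939413]
[-2.61871733 -5.46721341  9.52531508] [0.42333775 0.26744565 0.11918711]
17.6667
before side [381.2 341. ]
before top [213.4 249.5]
(array([0.39009719, 0.26864277, 0.10249712]), [0.00061885649152209, 0.0006188564915220393])
[0.39043159 0.27201184 0.11      ] [0.39024897 0.26695143 0.11      ]
after side [365.8 338.4]
after top [217.2 238.4]
(array([0.42220525, 0.25967598, 0.0933321 ]), [0.0029806196057762715, 0.0029806196057763435])
[0.42084471 0.26767313 0.11      ] [0.42374838 0.25565352 0.11      ]
E1 white (232.5, 162.0) 4.0 red mask range (234, 158, 30, 22)
E2 white (344.92592592592587, 159.85185185185185) 4.5 red mask range (351, 156, 31, 24)
white (array([0.42749472, 0.28766272, 0.10229773]), [0.00017036355316736996, 0.00017036355316726987]) [array([0.4236136 , 0.29392897, 0.081     ]), array([0.42398705, 0.28587612, 0.081     ])]
[0.42244007 0.26859813 0.11317837] [array([0.42181593, 0.26935571, 0.11      ]), array([0.42180708, 0.26810806, 0.11      ])]
```

```bash
cat > pick.py <<'E'
from h import *
from rig import manip
y=-.147; o=down(y); g=np.array([.4889,-.2794,.046])
manip.move_to(g+[0,0,.09],o); manip.servo_line(g,o,rate=.12); manip.command_gripper(.005,70); print(manip.get_width(),manip.get_grip_force())
manip.servo_line(g+[0,0,.15],o,rate=.12); print(manip.get_width(),manip.get_contact_force(),manip.get_torque())
y2=.2; n=np.array([.637,-.0362]); xy=n-.0755*np.array([np.cos(y2),np.sin(y2)])
manip.move_to([*xy,.20],down(y2)); manip.hold(.3)
manip.servo_line([*xy,.1275],down(y2),rate=.06); manip.hold(.5)
print(manip.get_position(),manip.get_time())
c,T=shot(manip,"P1")
for k in("side","top"): c2=manip.camera(k); pickle.dump(c2,open(f"P{k}.pkl","wb")); 
s=load("Pside")["image"][160:270,190:330,::-1]; s=cv2.resize(s,None,fx=4,fy=4,interpolation=cv2.INTER_CUBIC)
w=c["image"][:,:,::-1][0:400,150:490]; w=cv2.resize(w,None,fx=.7,fy=1.1)
cv2.imwrite("pics/P.png",np.hstack([s,cv2.resize(w,(238,440))]))
E
python3 pick.py
```

```text
0.016685012963510285 68.98910522460938
0.01693515111180188 [-0.04044733 -0.31355938 -1.47336375] [ 0.00868213  0.07208235 -0.00308923]
[ 0.56300106 -0.05119262  0.12754704] 25.7917
```

View pics/P.png

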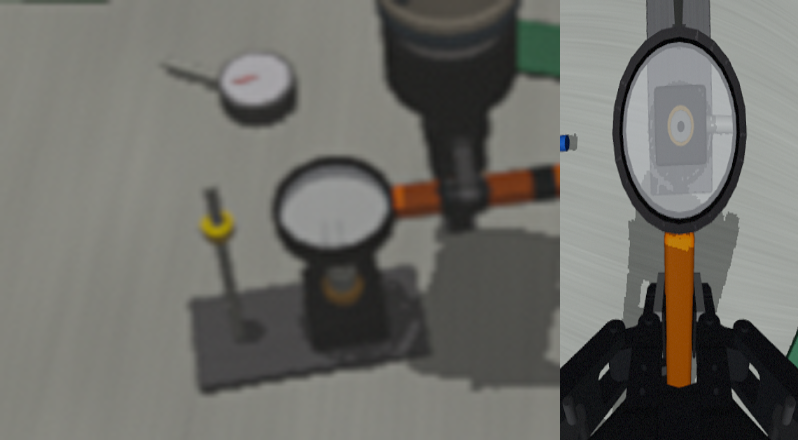

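```bash
cat > m4.py <<'E'
from h import *
c,T=load("P1"); g=c["image"].max(2)
# rim outer edge along radial scans from approx centre
def edge(c,T,u0,rmin,rmax,angs):
    g=cv2.GaussianBlur(c["image"].max(2).astype(np.float32),(3,3),0); P=[]
    for a in angs:
        r=np.arange(rmin,rmax,.25); x=(u0[0]+r*np.cos(a)).astype(np.float32); y=(u0[1]+r*np.sin(a)).astype(np.float32)
        v=cv2.remap(g,x[None],y[None],cv2.INTER_LINEAR)[0]; i=np.argmax(np.gradient(v)); P.append((x[i],y[i]))
    return np.array(P,np.float32)
angs=np.radians([a for a in range(0,360,6) if not(75<a<105) and not(250<a<290)])
E=edge(c,T,(320.7,118.2),84,108,angs); e=cv2.fitEllipse(E); print("outer",e)
# 3D: rays of edge -> fit circle of radius 36mm: solve centre, tilt
from scipy.optimize import least_squares
O,D=zip(*[ray(c,*p,T) for p in E.astype(float)]); O,D=np.array(O),np.array(D)
def f(q):
    n=np.array([q[3],q[4],1]);n/=np.linalg.norm(n); t=((q[:3]-O)@n)/(D@n); X=O+D*t[:,None]; return np.linalg.norm(X-q[:3],axis=1)-.036
s=least_squares(f,[.637,-.036,.13,0,0],loss="soft_l1",f_scale=.0005); print("circle(top edge)",s.x.round(4),"rms",np.sqrt(np.mean(s.fun**2)))
s0=least_squares(lambda q:f([*q,0,0]),[.637,-.036,.13],loss="soft_l1",f_scale=.0005); print("level fit",s0.x.round(4))
rw=ray(c,*e[0],T); S=load("Pside"); rs=ray(S,273.75,212.25); print("tri",tri(rw,rs))
m=win(mask(S["image"],"yellow"),244,216,12); u=cen(cv2.convexHull(cv2.findNonZero(m))); print("collar side",u)
# handle line: orange vs tcp
n,T2=T,None
print("lens expect z",T[2,3]-.003, "tool x",T[:3,0].round(4),"nozzle ray plane through lens:")
top=load("Ptop"); m=win(mask(top["image"],"orange"),312,195,40); b=big(m); print("handle top", cv2.minAreaRect(np.array([plane(ray(top,*p),.1325)[:2] for p in b[:,0].astype(float)],np.float32)))
E
python3 m4.py
```

```text
outer ((320.36676025390625, 118.01128387451172), (189.11422729492188, 190.9642333984375), 87.80311584472656)
circle(top edge) [ 0.6369 -0.0365  0.1332  0.0353 -0.0705] rms 0.00012805115080478965Traceback (most recent call last):
  File "m4.py", line 18, in <module>
    s0=least_squares(lambda q:f([*q,0,0]),[.637,-.036,.13],loss="soft_l1",f_scale=.0005); print("level fit",s0.x.round(4))
    return func(*args, **kwargs)
    vector_fun = VectorFunction(
        fun_wrapped,
    ...<6 lines>...
        workers=workers
    )
    self._update_fun()
    ~~~~~~~~~~~~~~~~^^
    self.f = self.fun_wrapped(xp_copy(self.x))
             ~~~~~~~~~~~~~~~~^^^^^^^^^^^^^^^^^
    return np.atleast_1d(self.fun(x))
                         ~~~~~~~~^^^
    return self.f(x, *self.args, **self.kwargs)
           ~~~~~~^^^^^^^^^^^^^^^^^^^^^^^^^^^^^^
  File "m4.py", line 18, in <lambda>
    s0=least_squares(lambda q:f([*q,0,0]),[.637,-.036,.13],loss="soft_l1",f_scale=.0005); print("level fit",s0.x.round(4))
                              ~^^^^^^^^^^
  File "m4.py", line 16, in f
    n=np.array([q[3],q[4],1]);n/=np.linalg.norm(n); t=((q[:3]-O)@n)/(D@n); X=O+D*t[:,None]; return np.linalg.norm(X-q[:3],axis=1)-.036
                              ^^^^^^^^^^^^^^^^^^^^
numpy._core._exceptions._UFuncOutputCastingError: Cannot cast ufunc 'divide' output from dtype('float64') to dtype('int64') with casting rule 'same_kind'
```

```bash
sed -i 's/^s0=.*$//' m4.py; cat >> m4.py <<'E'
hs=[]; h,s,v=cv2.split(cv2.cvtColor(c["image"],cv2.COLOR_RGB2HSV)); o=mask(c["image"],"orange")
rg=c["image"][:,:,0].astype(float)-c["image"][:,:,2]
for r in range(216,345,3):
    xs=np.where(o[r,290:350])[0]
    if len(xs)<10: continue
    m=np.median(rg[r,290+xs]); l=rg[r,290:350]/m; i0,i1=xs[0],xs[-1]
    w=l[max(0,i0-3):i1+4].clip(0,1).sum(); a=290+xs.mean()
    A,B=[plane(ray(c,a+k*w/2,r,T),.1325) for k in(-1,1)]
    cam=(T@c["mount"])[:3,3]; M=(A+B)/2; wd=np.linalg.norm(A-B); sc=.018/wd; X=cam+(M-cam)*sc; hs.append((r,round(w,1),*(X*1000).round(1)))
hs=np.array(hs); print(hs[::4]); L=T[:3,0]; t=hs[:,2:5]@L; print("slope dz/dx",np.polyfit(t,hs[:,4],1))
E
python3 m4.py
```

```text
outer ((320.36676025390625, 118.01128387451172), (189.11422729492188, 190.9642333984375), 87.80311584472656)
circle(top edge) [ 0.6369 -0.0365  0.1332  0.0353 -0.0705] rms 0.00012805115080478965
tri (array([ 0.63516517, -0.03597948,  0.12334876]), [0.0013748833668829029, 0.001374883366882916])
collar side (244.2012578616352, 216.1383647798742)
lens expect z 0.12454703627621408 tool x [0.9801 0.1987 0.    ] nozzle ray plane through lens:Traceback (most recent call last):
  File "m4.py", line 24, in <module>
    top=load("Ptop"); m=win(mask(top["image"],"orange"),312,195,40); b=big(m); print("handle top", cv2.minAreaRect(np.array([plane(ray(top,*p),.1325)[:2] for p in b[:,0].astype(float)],np.float32)))
                                                                       ~~~^^^
  File "h.py", line 31, in big
    return max(cs,key=cv2.contourArea)
ValueError: max() iterable argument is empty
```

```bash
sed -i '/^top=load/d' m4.py; python3 m4.py | tail -14; python3 -c "
from rig import manip;print(manip.get_time(),manip.get_position(),manip.get_width(),manip.get_joint_vel().round(4) if hasattr(manip.get_joint_vel(),'round') else manip.get_joint_vel())"
```

```text
collar side (244.2012578616352, 216.1383647798742)
lens expect z 0.12454703627621408 tool x [0.9801 0.1987 0.    ] nozzle ray plane through lens:
[[216.   41.8 595.8 -43.9 122.2]
 [228.   40.6 589.6 -45.1 120.4]
 [240.   40.2 584.1 -46.1 121.1]
 [252.   39.9 578.8 -47.2 122.2]
 [264.   39.4 573.1 -48.2 123. ]
 [276.   37.5 564.4 -49.9 119.1]
 [288.   36.6 557.5 -51.6 118.8]
 [300.   35.4 549.4 -53.  117.6]
 [312.   35.1 543.2 -54.2 119.6]
 [324.   35.2 538.2 -55.2 123.2]
 [336.   33.5 527.6 -57.4 120.8]]
slope dz/dx [1.56782696e-02 1.11911211e+02]
25.9417 [ 0.56298325 -0.05118828  0.12748887] 0.016391442110446824 [ 0.0012  0.0009 -0.0018 -0.0016  0.001  -0.0003]
```

```bash
python3 - <<'E'
from h import *
from rig import manip
r=[]
for n,x,y,w in(("Pside",366,339,25),("Ptop",213,240,16)):
    c=load(n); u=cen(cv2.convexHull(big(win(mask(c["image"],"red"),x,y,w)))); r.append(ray(c,*u)); print(n,u,plane(r[-1],.11))
print(tri(*r))
d=pickle.load(open("d0.pkl","rb")); 
for n in("side","top"):
    a,b=d[n]["image"].astype(int),load("P"+n)["image"].astype(int); D=abs(a-b).max(2)
    for k,(x,y) in ({"gauge":(254,182),"disc":(360,242),"bottle":(223,343)} if n=="side" else {"gauge":(371,148),"disc":(314,240),"bottle":(225,149)}).items(): print(n,k,(D[y-14:y+14,x-14:x+14]>50).sum())
E
```

```text
Pside (365.82121212121206, 338.1181818181818) [0.42087455 0.26702969 0.11      ]
Ptop (213.9958847736625, 238.9670781893004) [0.42218034 0.26538719 0.11      ]
(array([0.42151514, 0.26598357, 0.10810175]), [0.0008430212840258171, 0.0008430212840258559])
side gauge 0
side disc 0
side bottle 0
top gauge 0
top disc 92
top bottle 0
```

```bash
python3 -c "
from rig import manip
manip.hold(.3);print(manip.get_position(),manip.get_width());print(manip.sign_off())"
```

```text
[ 0.56299229 -0.0512278   0.1274815 ] 0.016745637004735584
the job is handed in; nothing more can be done
None
```

I've handed the job in at about 26 s, with the lever about 0.02 rad short of half and the loupe held about level over the nozzle, its lens centre measured within 1–2 mm of the nozzle axis sideways and of the collar's height; no verdict came back.

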